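# Shut the pocket mirror and push the hall drawer home

## Task

A pocket mirror lies open in the pulled-out drawer of the low wooden hall chest, and the drawer cannot go in while its lid stands up. With the fingertips only, gently push the mirror's lid over until the case is fully shut where it lies, then push the drawer in until it is fully home, without slamming it. Pick nothing up, and leave the other things on and around the chest where they are.

Things in the scene. Friction and masses are not known exactly. Their poses are not given: they have to be found in the camera images.
- mirror_hinge (a point): the hinge line of the loose black plastic pocket mirror case (120 g, a clamshell with a glass in the lid, 70 mm x 80 mm and 15 mm thick when shut) that lies in the drawer: the point is at the middle of the hinge, 8 mm above the drawer floor, at the top of the 8 mm thick lower half. Its z points up, its y runs along the hinge (80 mm), its x points horizontally from the hinge to the opposite edge of the lower half, 70 mm away; the lid shuts towards +x
- mirror_case: the same mirror case; origin in the middle of its underside, axes as mirror_hinge
- lid_edge (a point): middle of the free edge of the mirror case's lid, half-way through its thickness (lid 70 mm from hinge to this edge, 80 mm wide, 7 mm thick). The point turns with the lid: x points from the hinge to this edge, z out of the lid's back (up when the case is shut)
- mirror_lid (a joint): angle of the mirror case's lid in rad: 0 shut, 1.57 standing upright, stop at 1.95. A stiff friction hinge (0.018 N m): the lid stays where it is left, and a push of about 0.3 N on its upper part moves it; no catch or spring
- drawer_front (a point): centre of the outer face of the drawer's front panel (376 mm wide, 75 mm high, 16 mm thick, its lower edge 4 mm and its upper edge 79 mm above the table). x points into the chest (the way the drawer shuts), y along the front to the left as seen from in front, z up. Two chrome knobs 24 mm across stand 25 mm out of the face, 110 mm either side of this point, at its height; the face between them is plain
- drawer_floor (a point): point on the inner floor of the drawer, 22 mm above the table, in the middle of its 328 mm inner width and 99 mm behind the inner face of the front panel; axes as drawer_front. The drawer's side walls end 66 mm above the table
- drawer (a joint): how far the drawer is pulled out, in m: 0 fully home, stop at 0.17. Wooden runners: it needs about 2 N to slide, stays where it is left, and has no spring or catch
- chest: the low chest of mango wood, fixed, 230 mm deep with the shut drawer's front, 380 mm wide, 95 mm high; origin at the middle of its underside, x pointing to its back, z up. Its carcase begins 16 mm behind the shut drawer front's outer face; the underside of its top board is 81 mm above the table
- balm_tin: round aluminium tin, 44 mm across and 18 mm high, in the drawer near its left wall; origin under its centre; it rides along in the drawer
- hairbrush: brown plastic hairbrush, 226 mm long, 62 mm wide, 28 mm high, lying bristles up along the middle of the chest's top; origin on its underside near the middle of its length; bystander
- marble_bowl: green glass bowl with marbles, 104 mm across, 46 mm high, on the right part of the chest's top; origin under its centre; bystander
- canister: stainless canister with a lid and ball knob, 94 mm across, 146 mm high, on the table left of the open drawer; origin under its centre; bystander
- glasses_case: black spectacle case, 62 x 160 x 44 mm, on the table right of the open drawer; origin under its centre; bystander
- shoe_brush: wooden shoe brush, 50 x 150 x 42 mm, on the table left of the open drawer; origin under its centre; bystander
There are look-alikes about, which are no part of the job. Of the things shaped like the mirror_case, the black one is meant.

How it is judged (in metres and radians):
On the way, in this order (a step that is already met when the one before it is completed fails the run):
1. the mirror case is shut in the drawer while the drawer still stands open (value of joint mirror_lid below 0.06 rad and value of joint drawer above 0.06 m), for 0.2 s.
2. the drawer is pushed home (value of joint drawer below 0.004 m), for 0.2 s.
At the end, for the whole second after the job is handed in: The mirror case lies flat on the drawer floor with its lid shut (within 0.06 rad), and the drawer is home (within 4 mm) and at rest; the case was shut before the drawer went in (value of joint mirror_lid below 0.06 rad and value of joint drawer below 0.004 m and z of mirror_hinge in the frame of drawer_floor between 0.004 and 0.012 m and angle between mirror_hinge's own z axis and vertical below 0.1 rad and z of balm_tin in the frame of drawer_floor below 0.01 m and velocity of joint drawer between -0.01 and 0.01 m/s); the robot touches nothing.
It fails at once if the mirror case or the balm tin is lifted off the drawer floor (by more than 20 mm) or the case is tipped up (z of mirror_hinge in the frame of drawer_floor above 0.028 m or angle between mirror_hinge's own z axis and vertical above 0.5 rad or z of balm_tin in the frame of drawer_floor above 0.02 m).
It fails at once if the mirror is pressed hard enough to crack its glass (60 N) (contact force between the fingers and mirror_case above 60 N).
It fails at once if the drawer is slammed (faster than 0.5 m/s) (velocity of joint drawer below -0.5 m/s).
It fails at once if a bystander is moved more than 25 mm (distance of any of hairbrush, marble_bowl, canister, glasses_case, shoe_brush from where it was at the start of the episode above 0.025 m).
It also fails if it takes over 51 s, if anything falls off the work surface, if the arm or the gripper's body presses on something with over 40 N, if the wrist force passes 120 N, or if a joint passes its speed limit or range.

## Robot

A 6-joint arm with a two-finger parallel gripper is mounted at the origin on the work surface. World frame = base frame: x ahead of the robot, y to its left, z up, the work surface at z = 0. Lengths are in mm, angles in rad, forces in N, time in s.
With the tool pointing down it reaches from about 375 to 975 mm from the base axis. Payload 3.8 kg.
Tool frame: the origin (TCP) lies midway between the tips of the shut fingers; the grasp point (between the pads) lies 19 mm behind it; y points along the fingers, x is the direction in which the jaws open and shut, and the axes are right-handed (so a half turn about y gives the same grasp; the last joint's range is limited). The gripper opens to 85 mm and grips with 20 to 120 N. Pads are 22 mm wide; open, the fingers measure 114 mm over their backs; the gripper's body (76 mm by 85 mm) begins 54 mm behind the grasp point. The pads swing forward as they close: fully open they stand 13 mm farther back than shut.
Start: joints at [1.204, 0.264, 1.604, -0, 1.274, -0.037], TCP at [218.599, 638.618, 209.78] pointing down, gripper open.
Joint ranges: [-2.63, 2.63], [-0.94, 2.18], [0.31, 2.57], [-1.31, 4.45], [0, 2.66], [-2.55, 2.55]. Speed limits (rad/s): [2.57, 2.57, 3.14, 3.14, 3.14, 3.14].

## Interface

Orientations are given as a unit quaternion [x, y, z, w].
In Python, from cell import telemetry, eyes, ctrl gives the robot as it stands. The module is installed in compiled form; this text tells all that it offers.
- The arm moves only by the tool servo_tool, never from a script. Its argument "plan" is a list of rows, each an object of numbers: "x", "y", "z": the shift along the tool's x, y, z normalised to -1 to 1, where 1 is 20 cm; "wx", "wy", "wz": the turn, a rotation vector about the tool's x, y, z normalised to -1 to 1, where 1 is pi/2 rad; "claw": the closure, from -1 (fully open) to 1 (shut). A call has 1 to 8 rows; each row is the pose to reach, as a shift and turn from the pose commanded when the call began, along the tool's axes at that moment; what a row does not reach only later rows make up. A row lasts 1/12 s, in which the tool goes at most 41.7 mm and 7.16 degrees, less where a joint would pass 70% of its speed; a pose out of reach is approached as far as the arm can. A call with a number of a shift or a turn outside -1 to 1 is refused whole. A call with a gripper value outside its range is refused whole. The fingers move at their own pace and stop on an object; "force" is the grip in N (left out, the last holds). Time passes only in rows, so rows that repeat a pose let the fingers close. It gives the time, the measured TCP pose, the force and the opening at its end, in the units of the state.
- telemetry.sense(): the state, without advancing time (a new reading comes with each control period).
- eyes.camera(name): name is "side" or "top" or "wrist"; returns the picture (400x640x3 uint8, blue, green, red); there is no depth.
- eyes.camera_params(name): a dict with "fx", "fy", "cx", "cy" (pixels), "k1" (the pictures are not rectified: a ray, as slopes to the right and down, at radius r is drawn at 1 + k1 r^2 times it, then the intrinsics apply), "eye" and "attitude" of the camera in the world. Camera axes: x right, y down, z forward; pixel columns grow to the right and rows downward; lengths in mm; the calibration is good to about 2 mm. A picture is of the moment at which its call begins: read the wrist's pose just before it. camera_params takes no time and is no camera call; for the wrist camera it gives the pose at the moment of the call.
- ctrl.sign_off(): hands the job in, once; it reports no verdict.
The state is a dict: "clock": time; "joints": joint angles; "qvel": joint speeds; "tau": joint torques, N m; "ee_pos": TCP position; "eef_rot": TCP orientation; "contact_force": force on the tool from outside, world axes, zero at the start; "torque": the same for the moment, N m; "grip_width": opening from 0.0 (shut) to 1.0 (fully open).
Only numpy, scipy, OpenCV 4.12 (cv2) and the standard library are available. Lean on these libraries where they do the work, as an engineer would, in place of code of your own. Each camera call takes 0.05 s, during which the arm holds its last target.

## Working session

There is one attempt and no reset: what is moved stays moved. The work goes in short steps, Python scripts to look and compute and a tool call to move; the robot and the scene stay as the last step left them, time stands still between calls to the robot, and variables do not carry over. Pictures are saved under pics/ and viewed, and the job is handed in when it is done.

Besides the shell and the picture viewer there is one more tool, called after "Call:" by a JSON object that holds its "api" and its "payload". servo_tool: Moves the arm, as the interface text tells. Scaled input: -1 to 1 covers 20 cm each way for a shift and pi/2 rad each way for a turn. Its arguments: {"type":"object","properties":{"plan":{"type":"array","items":{"type":"object","properties":{"x":{"type":"number","minimum":-1,"maximum":1},"y":{"type":"number","minimum":-1,"maximum":1},"z":{"type":"number","minimum":-1,"maximum":1},"wx":{"type":"number","minimum":-1,"maximum":1},"wy":{"type":"number","minimum":-1,"maximum":1},"wz":{"type":"number","minimum":-1,"maximum":1},"claw":{"type":"number"}}}},"force":{"type":"number"}},"required":["plan"]}

```bash
mkdir -p pics
cat > h.py <<'E'
import numpy as np, cv2
from cell import telemetry, eyes, ctrl
from scipy.spatial.transform import Rotation as R
def params(n):
    return eyes.camera_params(n)
def rot(a):
    a=np.array(a,float)
    return R.from_quat(a).as_matrix() if a.size==4 else a.reshape(3,3)
def ray(p,u,v):
    K=np.array([[p['fx'],0,p['cx']],[0,p['fy'],p['cy']],[0,0,1.]])
    q=np.array([(u-p['cx'])/p['fx'],(v-p['cy'])/p['fy']]); s=q.copy()
    for _ in range(30): s=q/(1+p['k1']*(s@s))
    d=rot(p['attitude'])@np.array([s[0],s[1],1]); return np.array(p['eye'],float),d/np.linalg.norm(d)
def onz(p,u,v,z):
    e,d=ray(p,u,v); return e+d*(z-e[2])/d[2]
def proj(p,X):
    c=rot(p['attitude']).T@(np.array(X,float)-p['eye']); s=c[:2]/c[2]; s=s*(1+p['k1']*(s@s))
    return np.array([p['fx']*s[0]+p['cx'],p['fy']*s[1]+p['cy']])
def tri(p1,uv1,p2,uv2):
    A=[];b=[]
    for p,uv in((p1,uv1),(p2,uv2)):
        e,d=ray(p,*uv);M=np.eye(3)-np.outer(d,d);A.append(M);b.append(M@e)
    X=np.linalg.lstsq(np.vstack(A),np.hstack(b),rcond=None)[0]
    return X
E
python3 - <<'E'
from h import *
print(telemetry.sense())
for n in('side','top','wrist'):
    p=params(n);print(n,p)
    cv2.imwrite(f'pics/{n}0.png',eyes.camera(n))
E
```

```text
{'clock': 0.0, 'joints': array([ 1.20412252e+00,  2.64747628e-01,  1.60540138e+00, -7.86290875e-06,
        1.27372284e+00, -3.69060904e-02]), 'qvel': array([-6.46726088e-05, -1.50503087e-03,  1.63405811e-03, -4.74428094e-04,
        2.15957860e-04, -4.33422839e-04]), 'tau': array([ 7.35998274e-04, -5.15127325e+01, -3.67305636e+01,  1.49869629e-05,
        1.33189978e-02, -1.64671770e-07]), 'ee_pos': array([218.30127853, 637.87742479, 208.45104578]), 'eef_rot': array([ 0.575733  ,  0.41047926, -0.4118212 , -0.57484049]), 'contact_force': array([-0.11724936, -0.04645096,  0.07578605]), 'torque': array([0.01384462, 0.00361045, 0.02004401]), 'grip_width': 1.0009324625617282}
side {'fx': 504.77998016952967, 'fy': 504.77998016952967, 'cx': 325.0124527071837, 'cy': 198.14971113730536, 'k1': 0.009188022351378047, 'eye': array([-105.45038765,  663.99825885,  638.72933781]), 'attitude': array([-0.3439704 ,  0.80060982, -0.45256325,  0.1894592 ])}
top {'fx': 519.9941080971172, 'fy': 519.9941080971172, 'cx': 313.0655752018951, 'cy': 195.24174532828832, 'k1': -0.0512225875223317, 'eye': array([ 360.11174314,   32.48695063, 1325.52107122]), 'attitude': array([ 0.7096209 , -0.69839407,  0.0715193 , -0.05974027])}
wrist {'fx': 305.79455185393556, 'fy': 305.79455185393556, 'cx': 316.3361538473017, 'cy': 198.94661748183626, 'k1': -0.05975793449531487, 'eye': array([147.54512777, 663.04910655, 372.76898343]), 'attitude': array([0.80409047, 0.57581479, 0.08498985, 0.12104781])}
```

View pics/side0.png

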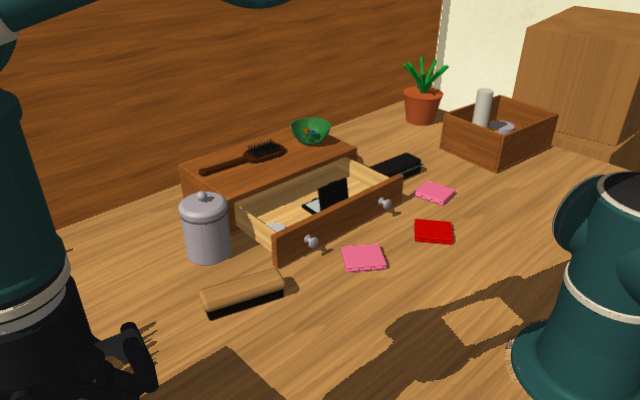

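View pics/top0.png

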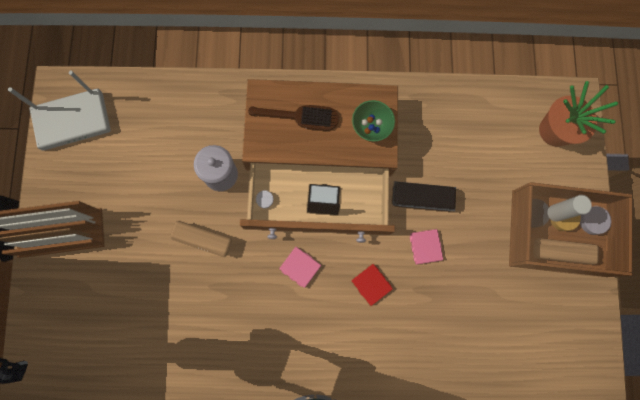

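View pics/wrist0.png

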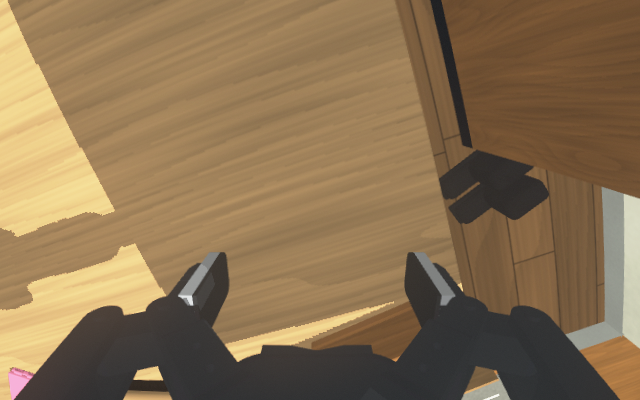

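The side view shows the open drawer with the black case at about (328,196), its lid standing up. The top view shows the same case at (324,199). Similar-shaped items are the pink (300,267), pink (427,247) and red (372,285) cases, all on the table. Only the one in the drawer is black. I'll confirm that in enlarged crops.

Run:
```python
from h import *
t=cv2.imread('pics/top0.png')[150:250,230:400]; s=cv2.imread('pics/side0.png')[150:270,230:420]
a=cv2.resize(t,None,fx=4.2,fy=4.2,interpolation=cv2.INTER_CUBIC);cv2.imwrite('pics/top0c.png',a)
cv2.imwrite('pics/side0c.png',cv2.resize(s,None,fx=4.2,fy=4.2,interpolation=cv2.INTER_CUBIC))
print(R.from_quat(telemetry.sense()['eef_rot']).as_matrix().round(3))
```

```text
[[ 0.324 -0.001 -0.946]
 [ 0.946 -0.002  0.324]
 [-0.002 -1.     0.   ]]
```

View pics/top0c.png

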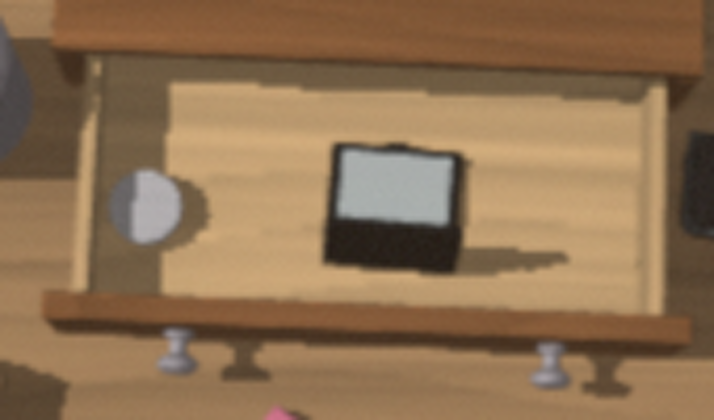

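View pics/side0c.png

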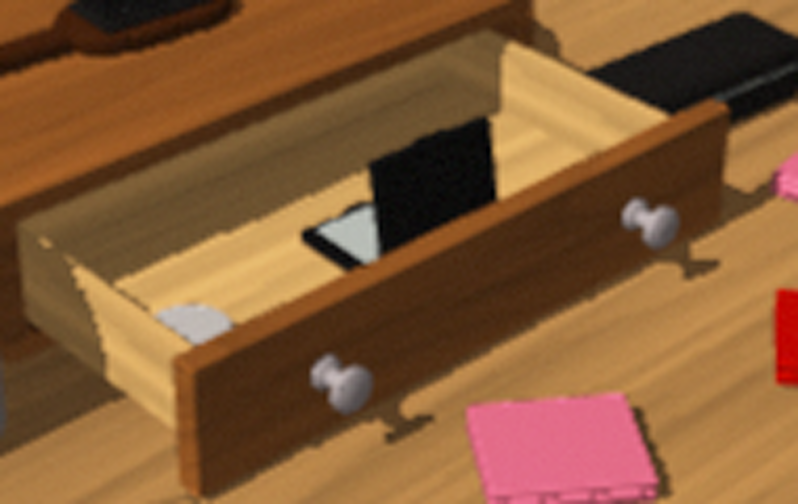

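Run:
```python
from h import *
p=params('top');q=params('side')
T=lambda x,y:(230+x/4.2-.4,150+y/4.2-.4)
S=lambda x,y:(230+x/4.2-.4,150+y/4.2-.4)
f=lambda a:np.round(a,1)
print('front top outer L/R',f(onz(p,*T(43,316),79)),f(onz(p,*T(688,340),79)))
print('front top inner L/R',f(onz(p,*T(43,291),79)),f(onz(p,*T(690,317),79)))
print('carcase top front L/R z95',f(onz(p,*T(52,47),95)),f(onz(p,*T(702,74),95)))
print('base far corners z30',f(onz(p,*T(335,143),30)),f(onz(p,*T(465,154),30)))
print('glass hinge side z30',f(onz(p,*T(335,219),30)),f(onz(p,*T(450,227),30)))
print('lid edge tri L',f(tri(p,T(325,263),q,S(371,160))),'R',f(tri(p,T(457,272),q,S(488,119))))
print('tin',f(onz(p,*T(146,207),40)))
print('knob ends',f(onz(p,*T(177,365),41)),f(onz(p,*T(550,380),41)))
s=cv2.imread('pics/top0.png')
for nm,px in dict(canL=(195,168),canTop=(213,160),bowl=(375,122),gc=(425,195)).items(): print(nm,f(onz(p,*px,50)))
```

```text
front top outer L/R [519.  188.8  79. ] [ 511.3 -182.3   79. ]
front top inner L/R [533.5 189.4  79. ] [ 524.6 -183.6   79. ]
carcase top front L/R z95 [674.  187.9  95. ] [ 665.  -189.9   95. ]
base far corners z30 [633.8  22.4  30. ] [628.4 -56.5  30. ]
glass hinge side z30 [587.1  21.7  30. ] [583.4 -47.7  30. ]
lid edge tri L [554.7  33.9 109.3] R [550.1 -42.3 106.2]
tin [590.6 134.8  40. ]
knob ends [496.2 113.5  41. ] [ 490.8 -106.6   41. ]
canL [664.7 311.1  50. ]
canTop [686.3 266.8  50. ]
bowl [ 794.9 -143.9   50. ]
gc [ 605.8 -268.4   50. ]
```

Call:
{"api": "servo_tool", "payload": {"plan": [{"x":-0.9,"z":-0.88,"wy":-0.2,"claw":1},{"x":-0.9,"z":-0.88,"wy":-0.2,"claw":1},{"x":-0.9,"z":-0.88,"wy":-0.2,"claw":1},{"x":-0.9,"z":-0.88,"wy":-0.2,"claw":1},{"x":-0.9,"z":-0.88,"wy":-0.2,"claw":1},{"x":-0.9,"z":-0.88,"wy":-0.2,"claw":1},{"x":-0.9,"z":-0.88,"wy":-0.2,"claw":1},{"x":-0.9,"z":-0.88,"wy":-0.2,"claw":1}]}}

```text
invalid input at $.plan[0]: expected keys x, y, z, wx, wy, wz, claw
```

Run:
```python
from h import *
p=params('top');q=params('side')
T=lambda x,y:(230+x/4.2-.4,150+y/4.2-.4)
f=lambda a:np.round(a,1)
for z in (96,100): print('lid top edge',z,f(onz(p,*T(325,263),z)),f(onz(p,*T(457,272),z)))
for z in (96,100): print('lid top edge side',z,f(onz(q,*T(371,160),z)),f(onz(q,*T(488,119),z)))
print('brush head near',f(onz(p,300,130,110)),'handle',f(onz(p,260,118,105)),'bowl near',f(onz(p,375,141,120)))
```

```text
lid top edge 96 [550.   27.5  96. ] [546.1 -47.7  96. ]
lid top edge 100 [549.3  27.6 100. ] [545.5 -47.5 100. ]
lid top edge side 96 [579.5  23.2  96. ] [568.9 -51.6  96. ]
lid top edge side 100 [574.4  27.9 100. ] [564.  -46.4 100. ]
brush head near [750.1  47.9 110. ] handle [780.6 146.8 105. ] bowl near [ 722.9 -133.7  120. ]
```

Run:
```python
from h import *
p=params('top');q=params('side')
T=lambda x,y:(230+x/4.2-.4,150+y/4.2-.4)
f=lambda a:np.round(a,1)
for z in (96,100): print('lid top edge',z,f(onz(p,*T(331,221),z)),f(onz(p,*T(462,229),z)))
print(f(tri(p,T(331,221),q,T(371,160))),f(tri(p,T(462,229),q,T(488,119))))
print('bottom line z22',f(onz(p,*T(325,263),22)),f(onz(p,*T(457,272),22)),f(onz(p,*T(325,263),30)))
print(telemetry.sense()['ee_pos'],telemetry.sense()['clock'])
```

```text
lid top edge 96 [574.3  24.5  96. ] [571.  -50.4  96. ]
lid top edge 100 [573.6  24.5 100. ] [570.3 -50.2 100. ]
[574.9  25.5  98.6] [570.1 -51.2  95.9]
bottom line z22 [561.4  27.2  22. ] [557.3 -52.5  22. ] [560.2  27.3  30. ]
[218.36692664 638.05926959 208.72009249] 0.15
```

Call:
{"api": "servo_tool", "payload": {"plan": [{"x":-0.9,"y":0,"z":-0.88,"wx":0,"wy":-0.2,"wz":0,"claw":1},{"x":-0.9,"y":0,"z":-0.88,"wx":0,"wy":-0.2,"wz":0,"claw":1},{"x":-0.9,"y":0,"z":-0.88,"wx":0,"wy":-0.2,"wz":0,"claw":1},{"x":-0.9,"y":0,"z":-0.88,"wx":0,"wy":-0.2,"wz":0,"claw":1},{"x":-0.9,"y":0,"z":-0.88,"wx":0,"wy":-0.2,"wz":0,"claw":1},{"x":-0.9,"y":0,"z":-0.88,"wx":0,"wy":-0.2,"wz":0,"claw":1},{"x":-0.9,"y":0,"z":-0.88,"wx":0,"wy":-0.2,"wz":0,"claw":1},{"x":-0.9,"y":0,"z":-0.88,"wx":0,"wy":-0.2,"wz":0,"claw":1}]}}

```text
clock: 0.82
ee_pos: [327.6, 409.4, 209.7]
eef_rot: [0.505, 0.495, -0.495, -0.505]
contact_force: [-0.6, 1.0, 0.2]
grip_width: 0.001
```

Call:
{"api": "servo_tool", "payload": {"plan": [{"x":-1,"y":0,"z":-0.5,"wx":0,"wy":0,"wz":0,"claw":1},{"x":-1,"y":0,"z":-0.5,"wx":0,"wy":0,"wz":0,"claw":1},{"x":-1,"y":0,"z":-0.5,"wx":0,"wy":0,"wz":0,"claw":1},{"x":-1,"y":0,"z":-0.5,"wx":0,"wy":0,"wz":0,"claw":1},{"x":-1,"y":0,"z":-0.5,"wx":0,"wy":0,"wz":0,"claw":1},{"x":-1,"y":0,"z":-0.5,"wx":0,"wy":0,"wz":0,"claw":1},{"x":-1,"y":0,"z":-0.5,"wx":0,"wy":0,"wz":0,"claw":1},{"x":-1,"y":0,"z":-0.5,"wx":0,"wy":0,"wz":0,"claw":1}]}}

```text
clock: 1.48
ee_pos: [423.9, 210.5, 209.7]
eef_rot: [-0.504, -0.496, 0.496, 0.505]
contact_force: [-0.7, 0.6, -0.5]
grip_width: 0.0
```

Call:
{"api": "servo_tool", "payload": {"plan": [{"x":-1,"y":0,"z":-0.45,"wx":0,"wy":0,"wz":0,"claw":1},{"x":-1,"y":0,"z":-0.45,"wx":0,"wy":0,"wz":0,"claw":1},{"x":-1,"y":0,"z":-0.45,"wx":0,"wy":0,"wz":0,"claw":1},{"x":-1,"y":0,"z":-0.45,"wx":0,"wy":0,"wz":0,"claw":1},{"x":-1,"y":0,"z":-0.45,"wx":0,"wy":0,"wz":0,"claw":1},{"x":-1,"y":0,"z":-0.45,"wx":0,"wy":0,"wz":0,"claw":1},{"x":-1,"y":0,"z":-0.45,"wx":0,"wy":0,"wz":0,"claw":1},{"x":-1,"y":0,"z":-0.45,"wx":0,"wy":0,"wz":0,"claw":1}]}}

```text
clock: 2.15
ee_pos: [510.6, 10.0, 209.4]
eef_rot: [-0.503, -0.496, 0.496, 0.504]
contact_force: [-0.8, -0.2, 0.9]
grip_width: -0.001
```

Call:
{"api": "servo_tool", "payload": {"plan": [{"x":-0.11,"y":0.2,"z":-0.1,"wx":0,"wy":0,"wz":0,"claw":1},{"x":-0.11,"y":0.4,"z":-0.1,"wx":0,"wy":0,"wz":0,"claw":1},{"x":-0.11,"y":0.58,"z":-0.1,"wx":0,"wy":0,"wz":0,"claw":1},{"x":-0.11,"y":0.58,"z":-0.1,"wx":0,"wy":0,"wz":0,"claw":1},{"x":-0.11,"y":0.58,"z":-0.1,"wx":0,"wy":0,"wz":0,"claw":1}]}}

```text
clock: 2.57
ee_pos: [527.0, -11.4, 91.4]
eef_rot: [-0.501, -0.495, 0.498, 0.505]
contact_force: [1.0, 0.1, 0.5]
grip_width: 0.002
```

Run:
```python
from h import *
print(telemetry.sense()['ee_pos'],telemetry.sense()['contact_force'])
s=eyes.camera('side')[130:270,230:420];w=eyes.camera('wrist')
cv2.imwrite('pics/s1.png',cv2.resize(s,None,fx=4.2,fy=4.2,interpolation=cv2.INTER_CUBIC));cv2.imwrite('pics/w1.png',w)
```

```text
[526.98678388 -11.44852305  91.3721696 ] [0.95486625 0.11173222 0.5171537 ]
```

View pics/s1.png

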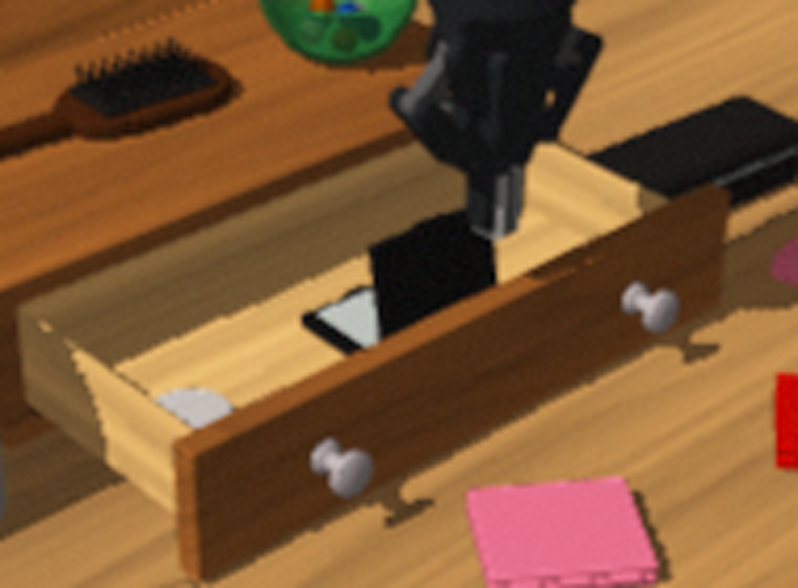

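View pics/w1.png

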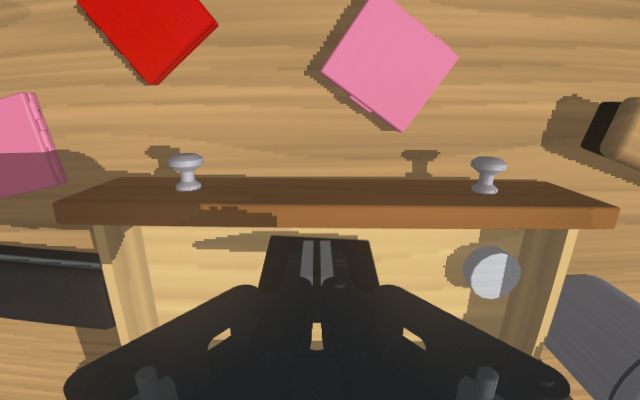

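The side view shows the closed fingertips at crop (495,235), on the front side of the lid. The wrist view shows them at (318,240), clear of the panel. Next I'll push the lid over slowly.

Call:
{"api": "servo_tool", "payload": {"plan": [{"x":0,"y":0,"z":-0.03,"wx":0,"wy":0,"wz":0,"claw":1},{"x":0,"y":0,"z":-0.06,"wx":0,"wy":0,"wz":0,"claw":1},{"x":0,"y":0,"z":-0.09,"wx":0,"wy":0,"wz":0,"claw":1},{"x":0,"y":0.01,"z":-0.11,"wx":0,"wy":0,"wz":0,"claw":1},{"x":0,"y":0.02,"z":-0.13,"wx":0,"wy":0,"wz":0,"claw":1},{"x":0,"y":0.03,"z":-0.15,"wx":0,"wy":0,"wz":0,"claw":1},{"x":0,"y":0.035,"z":-0.165,"wx":0,"wy":0,"wz":0,"claw":1},{"x":0,"y":0.035,"z":-0.165,"wx":0,"wy":0,"wz":0,"claw":1}]}}

```text
clock: 3.33
ee_pos: [563.4, -14.5, 86.2]
eef_rot: [-0.504, -0.496, 0.496, 0.504]
contact_force: [-0.1, 0.4, 1.3]
grip_width: -0.001
```

Run:
```python
from h import *
s=eyes.camera('side')[130:270,230:420]
cv2.imwrite('pics/s2.png',cv2.resize(s,None,fx=4.2,fy=4.2,interpolation=cv2.INTER_CUBIC))
print(telemetry.sense()['ee_pos'],telemetry.sense()['contact_force'])
```

```text
[563.08736003 -14.52177071  86.25299778] [-0.08772287  0.8024985  -0.21164582]
```

View pics/s2.png

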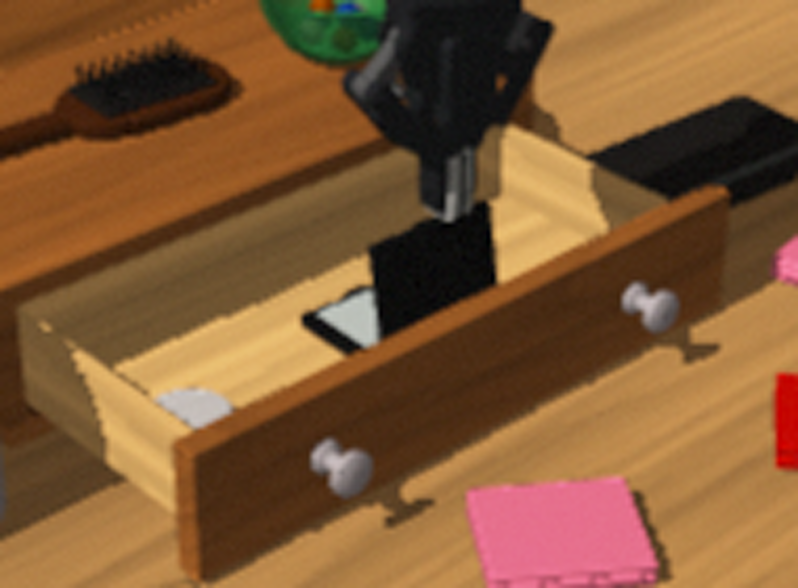

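Run:
```python
from h import *
q=params('side');p=params('top')
C=lambda X:(((proj(q,X)+.4)-[230,130])*4.2).round()
e=telemetry.sense()['ee_pos'];print(e,C(e),C(e+[0,11,0]),C(e-[0,11,0]))
for th in(1.2,1.34,1.5):
  for y in(26,-54):
    print(th,y,C([560+70*np.cos(th)-7*np.sin(th),y,30+70*np.sin(th)+7*np.cos(th)]))
t=eyes.camera('top')[150:250,230:400]
cv2.imwrite('pics/t2.png',cv2.resize(t,None,fx=4.2,fy=4.2,interpolation=cv2.INTER_CUBIC))
```

```text
[563.08736003 -14.52177071  86.25299778] [446. 247.] [431. 254.] [461. 240.]
1.2 26 [368. 243.]
1.2 -54 [478. 192.]
1.34 26 [381. 247.]
1.34 -54 [491. 195.]
1.5 26 [396. 254.]
1.5 -54 [506. 202.]
```

View pics/t2.png

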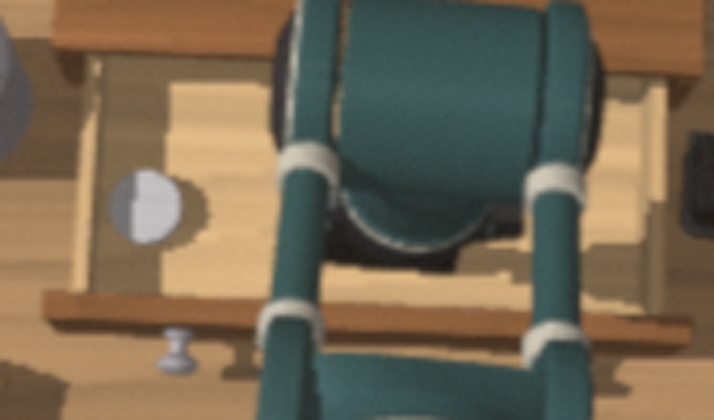

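Run:
```python
from h import *
q=params('side')
print(((proj(q,[527,-11.4,91.4])+.4)-[230,130])*4.2)
a=cv2.imread('pics/s1.png');b=eyes.camera('side')
b=cv2.resize(b[165:215,305:360],None,fx=10,fy=10,interpolation=cv2.INTER_NEAREST)
b=np.clip(b.astype(float)*2.2,0,255).astype(np.uint8);cv2.imwrite('pics/s3.png',b)
```

```text
[491.65335937 266.51801204]
```

View pics/s3.png

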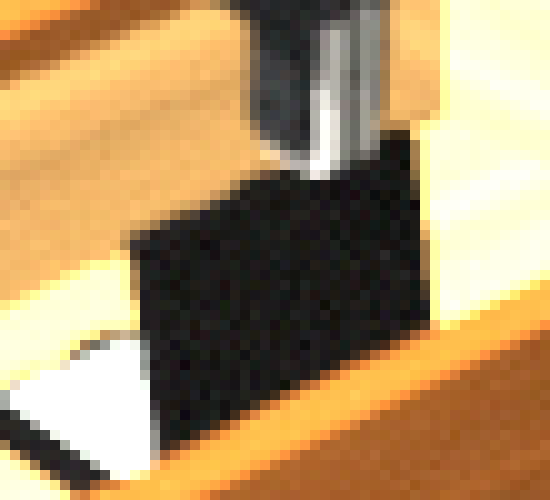

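Run:
```python
from h import *
st=telemetry.sense();e=st['ee_pos'];M=R.from_quat(st['eef_rot']).as_matrix();print(M.round(3))
p=params('wrist');w=eyes.camera('wrist')
print(p['eye']-e)
for d in(0,10,18,25): print(d,proj(p,e-d*M[:,1]),proj(p,e-d*M[:,1]-11*M[:,2]),proj(p,e-d*M[:,1]+11*M[:,2]))
c=cv2.resize(w[190:340,220:420],None,fx=4,fy=4,interpolation=cv2.INTER_NEAREST)
cv2.imwrite('pics/w3.png',np.clip(c*1.0*2,0,255).astype(np.uint8))
```

```text
[[ 0.016 -0.001 -1.   ]
 [ 1.     0.     0.016]
 [ 0.    -1.     0.001]]
[-74.80089334   1.67514247 164.2815205 ]
0 [315.368792   239.30554275] [315.35949281 256.16987821] [315.37882572 221.77695605]
10 [315.30904755 246.83837806] [315.30060422 264.4679694 ] [315.31827835 228.4650736 ]
18 [315.25627465 253.49721924] [315.24872415 271.78453053] [315.26465549 234.3922899 ]
25 [315.20593107 259.85394449] [315.19935366 278.75248967] [315.21337546 240.06406246]
```

View pics/w3.png

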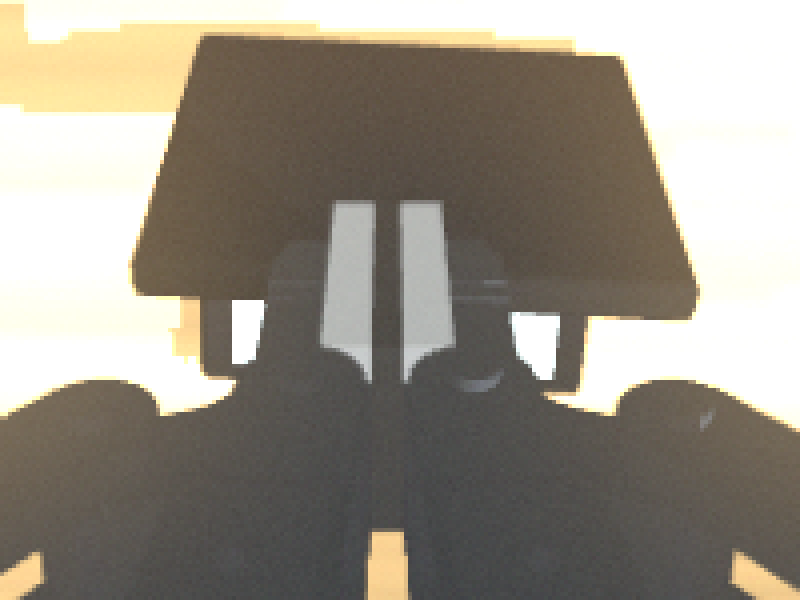

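Run:
```python
from h import *
st=telemetry.sense();e=st['ee_pos']
p=params('wrist');q=params('side')
print('tip',tri(p,(317,240),q,(337,182.8))-e, e)
L=tri(p,(253,263),q,(230+371/4.2-.4,130+246/4.2-.4));Rr=tri(p,(394,269.5),q,(230+490/4.2-.4,130+203/4.2-.4))
print('lid edge L,R',L,Rr)
print('hinge end at z30', onz(p,270,199,30),onz(p,375,204,30))
```

```text
tip [-6.16326067  1.51452905 16.48488429] [562.87623091 -14.45414536  86.57968692]
lid edge L,R [627.59884461 -52.44411603  35.65644127] [529.76728713   8.13592692 147.00721451]
hinge end at z30 [554.96195579 -48.82450446  30.        ] [560.06496171  30.75889504  30.        ]
```

Run:
```python
from h import *
p=params('wrist');q=params('side')
S=lambda x,y:(230+x/4.2-.4,130+y/4.2-.4)
print('lid edge L,R',tri(p,(394,269.5),q,S(371,246)),tri(p,(253,263),q,S(490,203)))
st=telemetry.sense();print(st['grip_width'],st['clock'])
```

```text
lid edge L,R [574.76263422  28.81958741  99.8623018 ] [569.93073625 -50.88827462  96.96916936]
-0.0009683378421602817 3.5333
```

Call:
{"api": "servo_tool", "payload": {"plan": [{"x":0,"y":0,"z":0.04,"wx":0,"wy":0,"wz":0,"claw":1},{"x":0,"y":0,"z":0.085,"wx":0,"wy":0,"wz":0,"claw":1},{"x":0,"y":0,"z":0.085,"wx":0,"wy":0,"wz":0,"claw":1},{"x":0,"y":0.02,"z":0.085,"wx":0,"wy":0,"wz":0,"claw":1},{"x":0,"y":0.04,"z":0.085,"wx":0,"wy":0,"wz":0,"claw":1},{"x":0,"y":0.06,"z":0.085,"wx":0,"wy":0,"wz":0,"claw":1},{"x":0,"y":0.07,"z":0.085,"wx":0,"wy":0,"wz":0,"claw":1},{"x":0,"y":0.07,"z":0.085,"wx":0,"wy":0,"wz":0,"claw":1}]}}

```text
clock: 4.2
ee_pos: [545.6, -14.1, 71.8]
eef_rot: [-0.503, -0.496, 0.496, 0.504]
contact_force: [-0.5, -0.4, -0.1]
grip_width: 0.003
```

```bash
cat > look.py <<'E'
import sys
from h import *
n=sys.argv[1]
st=telemetry.sense();print(st['ee_pos'].round(1),st['contact_force'].round(2),st['clock'])
s=eyes.camera('side')[140:260,270:410]
w=eyes.camera('wrist')[170:350,170:470]
s=cv2.resize(s,(420*1,360),interpolation=cv2.INTER_CUBIC);w=cv2.resize(w,(380,228),interpolation=cv2.INTER_CUBIC)
o=np.zeros((360,800,3),np.uint8);o[:,:420]=s;o[:228,420:]=w
o=np.clip(255*(o/255.)**0.6,0,255).astype(np.uint8)
cv2.imwrite(f'pics/{n}.png',o)
E
python3 look.py l1
```

```text
[545.6 -14.1  71.8] [-0.48 -0.36 -0.13] 4.2
```

View pics/l1.png

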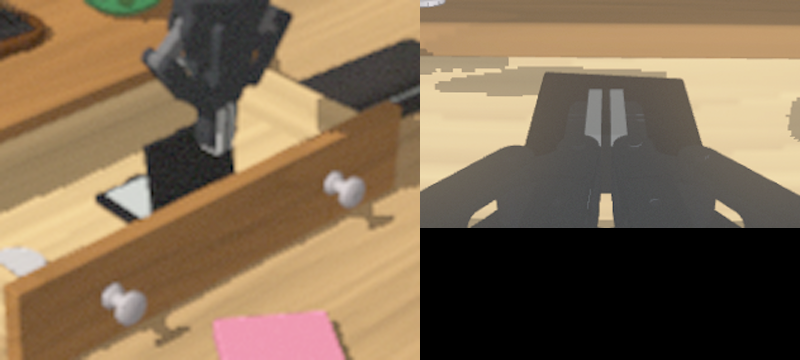

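The crop shows the fingertip at (215,155), overlapping the lid from the front and low enough to push it.

Call:
{"api": "servo_tool", "payload": {"plan": [{"x":0,"y":0,"z":-0.03,"wx":0,"wy":0,"wz":0,"claw":1},{"x":0,"y":0,"z":-0.06,"wx":0,"wy":0,"wz":0,"claw":1},{"x":0,"y":0.01,"z":-0.08,"wx":0,"wy":0,"wz":0,"claw":1},{"x":0,"y":0.02,"z":-0.1,"wx":0,"wy":0,"wz":0,"claw":1},{"x":0,"y":0.03,"z":-0.12,"wx":0,"wy":0,"wz":0,"claw":1},{"x":0,"y":0.035,"z":-0.14,"wx":0,"wy":0,"wz":0,"claw":1},{"x":0,"y":0.035,"z":-0.14,"wx":0,"wy":0,"wz":0,"claw":1}]}}

```text
clock: 4.88
ee_pos: [574.8, -14.6, 65.4]
eef_rot: [-0.504, -0.496, 0.496, 0.504]
contact_force: [-0.3, 0.1, -0.2]
grip_width: 0.001
```

```bash
python3 look.py l2
```

```text
[574.8 -14.6  65.4] [-0.3   0.12 -0.16] 4.8833
```

View pics/l2.png

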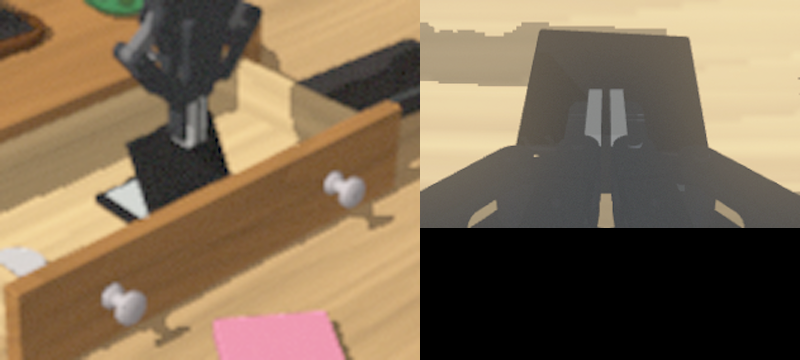

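The lid is turning over with the push; its top edge has moved from (145,145)-(225,125) to about (130,150)-(215,115).

Call:
{"api": "servo_tool", "payload": {"plan": [{"x":0,"y":0.015,"z":-0.03,"wx":0,"wy":0,"wz":0,"claw":1},{"x":0,"y":0.03,"z":-0.06,"wx":0,"wy":0,"wz":0,"claw":1},{"x":0,"y":0.05,"z":-0.08,"wx":0,"wy":0,"wz":0,"claw":1},{"x":0,"y":0.07,"z":-0.095,"wx":0,"wy":0,"wz":0,"claw":1},{"x":0,"y":0.09,"z":-0.11,"wx":0,"wy":0,"wz":0,"claw":1},{"x":0,"y":0.11,"z":-0.12,"wx":0,"wy":0,"wz":0,"claw":1},{"x":0,"y":0.13,"z":-0.13,"wx":0,"wy":0,"wz":0,"claw":1},{"x":0,"y":0.13,"z":-0.13,"wx":0,"wy":0,"wz":0,"claw":1}]}}

```text
clock: 5.65
ee_pos: [599.7, -15.0, 38.5]
eef_rot: [-0.503, -0.496, 0.496, 0.504]
contact_force: [-0.9, 0.1, -0.0]
grip_width: -0.002
```

```bash
python3 look.py l3
```

```text
[599.7 -15.   38.5] [-0.87  0.07 -0.02] 5.65
```

View pics/l3.png

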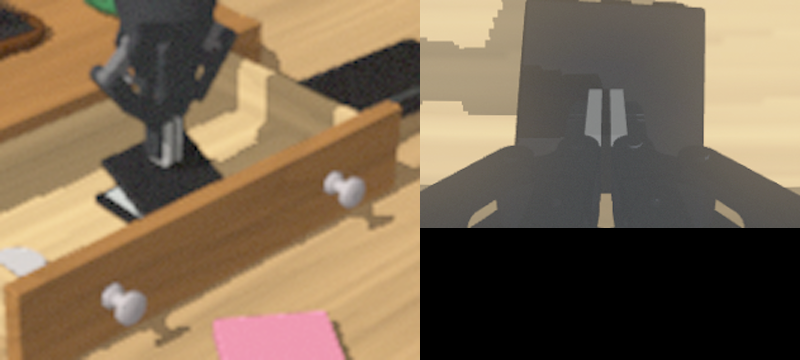

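The lid is now down to roughly 0.4 rad, with the tip on its outer half. Next I'll descend until it is shut, watching the force.

Call:
{"api": "servo_tool", "payload": {"plan": [{"x":0,"y":0.02,"z":-0.01,"wx":0,"wy":0,"wz":0,"claw":1},{"x":0,"y":0.035,"z":-0.02,"wx":0,"wy":0,"wz":0,"claw":1},{"x":0,"y":0.05,"z":-0.03,"wx":0,"wy":0,"wz":0,"claw":1},{"x":0,"y":0.06,"z":-0.03,"wx":0,"wy":0,"wz":0,"claw":1},{"x":0,"y":0.07,"z":-0.03,"wx":0,"wy":0,"wz":0,"claw":1},{"x":0,"y":0.07,"z":-0.03,"wx":0,"wy":0,"wz":0,"claw":1}]}}

```text
clock: 6.25
ee_pos: [605.8, -15.1, 25.2]
eef_rot: [-0.504, -0.496, 0.496, 0.504]
contact_force: [-0.6, 1.3, -0.9]
grip_width: 0.002
```

Call:
{"api": "servo_tool", "payload": {"plan": [{"x":0,"y":0.006,"z":0,"wx":0,"wy":0,"wz":0,"claw":1},{"x":0,"y":0.012,"z":0,"wx":0,"wy":0,"wz":0,"claw":1},{"x":0,"y":0.012,"z":0,"wx":0,"wy":0,"wz":0,"claw":1}]}}

```text
clock: 6.5
ee_pos: [606.1, -15.1, 23.2]
eef_rot: [-0.504, -0.496, 0.496, 0.504]
contact_force: [0.0, 0.4, 0.1]
grip_width: 0.0
```

```bash
python3 look.py l4
```

```text
[606.1 -15.1  23.2] [0.04 0.39 0.07] 6.5
```

View pics/l4.png

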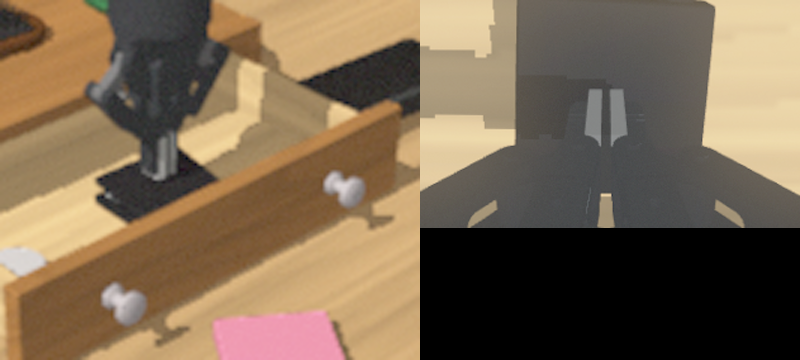

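Nearly shut: a small gap is left at the free edge, around (105,190). I'll keep descending in 1 mm steps.

Call:
{"api": "servo_tool", "payload": {"plan": [{"x":0,"y":0.005,"z":0,"wx":0,"wy":0,"wz":0,"claw":1},{"x":0,"y":0.01,"z":0,"wx":0,"wy":0,"wz":0,"claw":1},{"x":0,"y":0.015,"z":0,"wx":0,"wy":0,"wz":0,"claw":1},{"x":0,"y":0.015,"z":0,"wx":0,"wy":0,"wz":0,"claw":1}]}}

```text
clock: 6.93
ee_pos: [606.0, -15.1, 20.1]
eef_rot: [-0.504, -0.496, 0.496, 0.504]
contact_force: [-0.4, -0.2, -0.5]
grip_width: -0.001
```

Call:
{"api": "servo_tool", "payload": {"plan": [{"x":0,"y":0.005,"z":0,"wx":0,"wy":0,"wz":0,"claw":1},{"x":0,"y":0.01,"z":0,"wx":0,"wy":0,"wz":0,"claw":1},{"x":0,"y":0.01,"z":0,"wx":0,"wy":0,"wz":0,"claw":1}]}}

```text
clock: 7.18
ee_pos: [606.0, -15.1, 18.1]
eef_rot: [-0.504, -0.496, 0.496, 0.504]
contact_force: [-0.8, 0.4, 0.6]
grip_width: -0.006
```

Call:
{"api": "servo_tool", "payload": {"plan": [{"x":0,"y":0.005,"z":0,"wx":0,"wy":0,"wz":0,"claw":1},{"x":0,"y":0.005,"z":0,"wx":0,"wy":0,"wz":0,"claw":1}]}}

```text
clock: 7.35
ee_pos: [606.1, -15.1, 17.2]
eef_rot: [-0.504, -0.496, 0.496, 0.504]
contact_force: [-0.6, 1.2, -0.2]
grip_width: 0.002
```

```bash
python3 look.py l5
```

```text
[606.1 -15.1  17.2] [-0.56  1.23 -0.21] 7.35
```

View pics/l5.png

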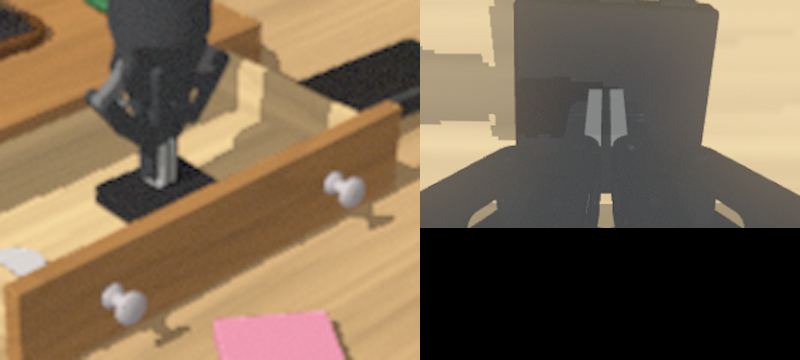

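Call:
{"api": "servo_tool", "payload": {"plan": [{"x":0,"y":0.005,"z":0,"wx":0,"wy":0,"wz":0,"claw":1},{"x":0,"y":0.005,"z":0,"wx":0,"wy":0,"wz":0,"claw":1}]}}

```text
clock: 7.62
ee_pos: [606.1, -15.1, 16.3]
eef_rot: [-0.504, -0.496, 0.496, 0.504]
contact_force: [-0.0, -0.7, 0.5]
grip_width: -0.001
```

Call:
{"api": "servo_tool", "payload": {"plan": [{"x":0,"y":0.005,"z":0,"wx":0,"wy":0,"wz":0,"claw":1},{"x":0,"y":0.005,"z":0,"wx":0,"wy":0,"wz":0,"claw":1}]}}

```text
clock: 7.78
ee_pos: [606.4, -15.1, 15.7]
eef_rot: [0.504, 0.496, -0.496, -0.504]
contact_force: [-0.4, -0.1, 2.1]
grip_width: 0.004
```

Call:
{"api": "servo_tool", "payload": {"plan": [{"x":0,"y":0.004,"z":0,"wx":0,"wy":0,"wz":0,"claw":1},{"x":0,"y":0.004,"z":0,"wx":0,"wy":0,"wz":0,"claw":1},{"x":0,"y":0.004,"z":0,"wx":0,"wy":0,"wz":0,"claw":1}]}}

```text
clock: 8.03
ee_pos: [607.0, -15.2, 15.6]
eef_rot: [0.504, 0.496, -0.496, -0.504]
contact_force: [-1.3, 0.1, 6.4]
grip_width: -0.002
```

```bash
python3 look.py l6
```

```text
[607.  -15.2  15.6] [-1.25  0.05  6.44] 8.0333
```

View pics/l6.png

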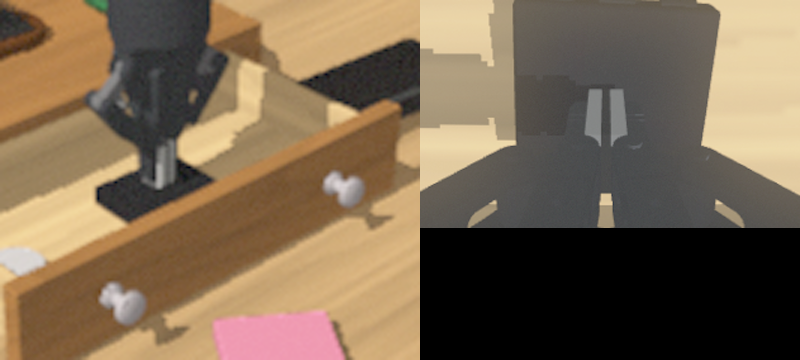

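The tip meets a stiff stop: 6 N after 1 mm, and the case looks closed. I'll lift straight up and check from clear views.

Call:
{"api": "servo_tool", "payload": {"plan": [{"x":0,"y":-0.1,"z":0,"wx":0,"wy":0,"wz":0,"claw":1},{"x":0,"y":-0.25,"z":0,"wx":0,"wy":0,"wz":0,"claw":1},{"x":0,"y":-0.42,"z":0,"wx":0,"wy":0,"wz":0,"claw":1},{"x":0,"y":-0.55,"z":0.2,"wx":0,"wy":0,"wz":0,"claw":1},{"x":0,"y":-0.55,"z":0.4,"wx":0,"wy":0,"wz":0,"claw":1},{"x":0,"y":-0.55,"z":0.6,"wx":0,"wy":0,"wz":0,"claw":1},{"x":0,"y":-0.55,"z":0.75,"wx":0,"wy":0,"wz":0,"claw":1},{"x":0,"y":-0.55,"z":0.75,"wx":0,"wy":0,"wz":0,"claw":1}]}}

```text
clock: 8.8
ee_pos: [448.7, -12.3, 122.5]
eef_rot: [-0.502, -0.494, 0.498, 0.506]
contact_force: [0.5, -0.3, -1.2]
grip_width: 0.001
```

Run:
```python
from h import *
st=telemetry.sense();print(st['ee_pos'].round(1),st['contact_force'].round(2),st['clock'])
s=eyes.camera('side');t=eyes.camera('top')
cv2.imwrite('pics/s7.png',s);cv2.imwrite('pics/t7.png',t)
a=cv2.resize(s[140:260,240:410],(510,360),interpolation=cv2.INTER_CUBIC)
b=cv2.resize(s[180:225,295:350],(288,236),interpolation=cv2.INTER_NEAREST)
o=np.zeros((360,800,3),np.uint8);o[:,:510]=a;o[:236,511:799]=np.clip(b*2.2,0,255)
cv2.imwrite('pics/l7.png',o)
```

```text
[448.7 -12.3 122.5] [ 0.49 -0.32 -1.19] 8.8
```

View pics/l7.png

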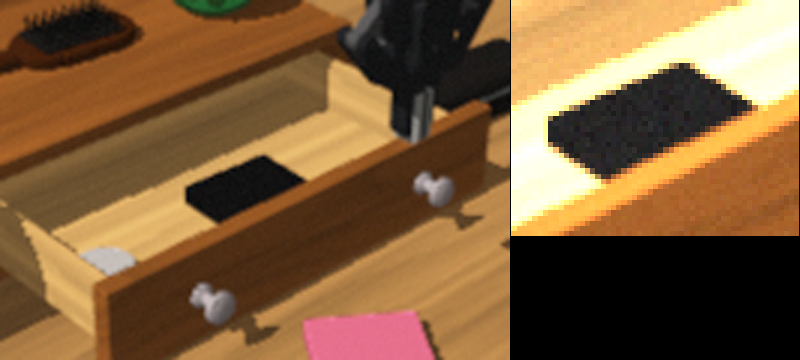

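View pics/t7.png

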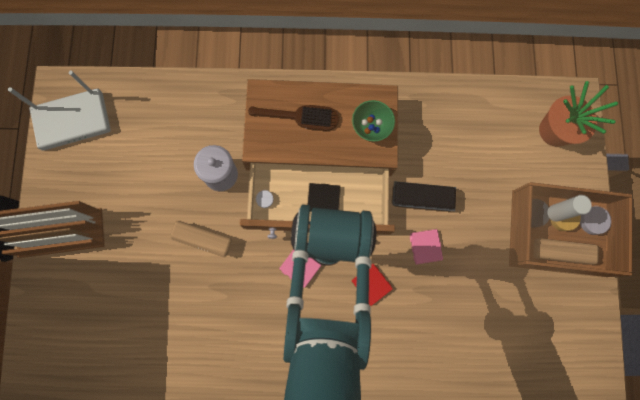

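The side view shows the case as one closed slab at (245,190), flat on the drawer floor with no gap. The tin and bystanders haven't moved. Now the drawer: I'll lower the fingers in front of the plain face first.

Call:
{"api": "servo_tool", "payload": {"plan": [{"x":0,"y":0.15,"z":0,"wx":0,"wy":0,"wz":0,"claw":1},{"x":0,"y":0.3,"z":0,"wx":0,"wy":0,"wz":0,"claw":1},{"x":0,"y":0.43,"z":0,"wx":0,"wy":0,"wz":0,"claw":1},{"x":0,"y":0.43,"z":0,"wx":0,"wy":0,"wz":0,"claw":1},{"x":0,"y":0.43,"z":0,"wx":0,"wy":0,"wz":0,"claw":1}]}}

```text
clock: 9.32
ee_pos: [455.9, -12.7, 37.5]
eef_rot: [-0.503, -0.495, 0.497, 0.505]
contact_force: [0.5, -0.0, -0.6]
grip_width: 0.003
```

Call:
{"api": "servo_tool", "payload": {"plan": [{"x":0,"y":0,"z":-0.04,"wx":0,"wy":0,"wz":0,"claw":1},{"x":0,"y":0,"z":-0.08,"wx":0,"wy":0,"wz":0,"claw":1},{"x":0,"y":0,"z":-0.12,"wx":0,"wy":0,"wz":0,"claw":1},{"x":0,"y":0,"z":-0.16,"wx":0,"wy":0,"wz":0,"claw":1},{"x":0,"y":0,"z":-0.2,"wx":0,"wy":0,"wz":0,"claw":1},{"x":0,"y":0,"z":-0.24,"wx":0,"wy":0,"wz":0,"claw":1},{"x":0,"y":0,"z":-0.28,"wx":0,"wy":0,"wz":0,"claw":1},{"x":0,"y":0,"z":-0.32,"wx":0,"wy":0,"wz":0,"claw":1}]}}

```text
clock: 9.98
ee_pos: [520.4, -13.8, 38.4]
eef_rot: [-0.504, -0.496, 0.496, 0.504]
contact_force: [-2.4, -1.1, 1.8]
grip_width: -0.002
```

```bash
python3 look.py l8
```

```text
[520.4 -13.8  38.4] [-2.39 -1.15  1.8 ] 9.9833
```

View pics/l8.png

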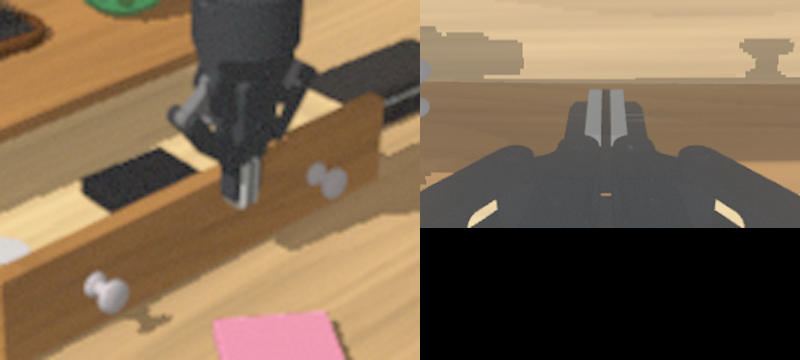

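Fingertips are in contact at about (240,200) with roughly 2.4 N, and the drawer is sliding. I'll carry on at about 0.1 m/s and then slow down.

Call:
{"api": "servo_tool", "payload": {"plan": [{"x":0,"y":0,"z":-0.04,"wx":0,"wy":0,"wz":0,"claw":1},{"x":0,"y":0,"z":-0.08,"wx":0,"wy":0,"wz":0,"claw":1},{"x":0,"y":0,"z":-0.12,"wx":0,"wy":0,"wz":0,"claw":1},{"x":0,"y":0,"z":-0.16,"wx":0,"wy":0,"wz":0,"claw":1},{"x":0,"y":0,"z":-0.2,"wx":0,"wy":0,"wz":0,"claw":1},{"x":0,"y":0,"z":-0.24,"wx":0,"wy":0,"wz":0,"claw":1},{"x":0,"y":0,"z":-0.28,"wx":0,"wy":0,"wz":0,"claw":1},{"x":0,"y":0,"z":-0.32,"wx":0,"wy":0,"wz":0,"claw":1}]}}

```text
clock: 10.75
ee_pos: [584.9, -14.8, 38.4]
eef_rot: [-0.504, -0.496, 0.496, 0.504]
contact_force: [-2.7, -0.7, -1.0]
grip_width: 0.001
```

Call:
{"api": "servo_tool", "payload": {"plan": [{"x":0,"y":0,"z":-0.03,"wx":0,"wy":0,"wz":0,"claw":1},{"x":0,"y":0,"z":-0.06,"wx":0,"wy":0,"wz":0,"claw":1},{"x":0,"y":0,"z":-0.09,"wx":0,"wy":0,"wz":0,"claw":1},{"x":0,"y":0,"z":-0.12,"wx":0,"wy":0,"wz":0,"claw":1},{"x":0,"y":0,"z":-0.14,"wx":0,"wy":0,"wz":0,"claw":1},{"x":0,"y":0,"z":-0.16,"wx":0,"wy":0,"wz":0,"claw":1},{"x":0,"y":0,"z":-0.17,"wx":0,"wy":0,"wz":0,"claw":1},{"x":0,"y":0,"z":-0.17,"wx":0,"wy":0,"wz":0,"claw":1}]}}

```text
clock: 11.42
ee_pos: [619.4, -15.2, 39.0]
eef_rot: [0.504, 0.497, -0.496, -0.503]
contact_force: [0.2, 0.2, 0.2]
grip_width: 0.001
```

```bash
python3 look.py l9
```

```text
[619.4 -15.2  39. ] [0.16 0.15 0.24] 11.4167
```

View pics/l9.png

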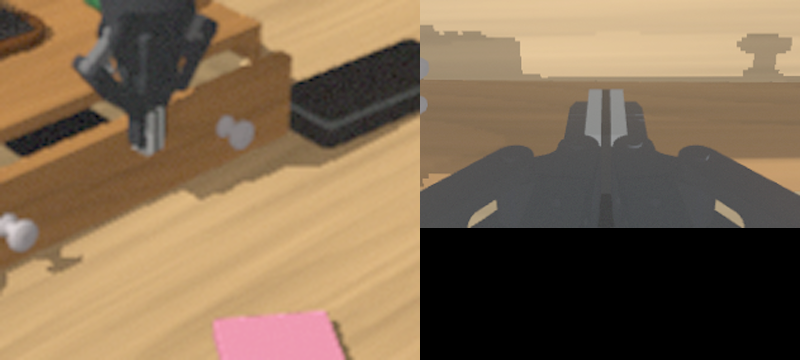

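About 30 mm remain, the shut case passes under the top board, and the gripper body is clear. I'll go on more slowly.

Call:
{"api": "servo_tool", "payload": {"plan": [{"x":0,"y":0,"z":-0.02,"wx":0,"wy":0,"wz":0,"claw":1},{"x":0,"y":0,"z":-0.04,"wx":0,"wy":0,"wz":0,"claw":1},{"x":0,"y":0,"z":-0.06,"wx":0,"wy":0,"wz":0,"claw":1},{"x":0,"y":0,"z":-0.08,"wx":0,"wy":0,"wz":0,"claw":1},{"x":0,"y":0,"z":-0.1,"wx":0,"wy":0,"wz":0,"claw":1}]}}

```text
clock: 11.93
ee_pos: [638.6, -15.6, 38.6]
eef_rot: [0.504, 0.496, -0.496, -0.504]
contact_force: [-1.8, -0.3, 1.0]
grip_width: -0.001
```

```bash
python3 look.py l10
```

```text
[638.6 -15.6  38.6] [-1.82 -0.26  1.04] 11.9333
```

View pics/l10.png

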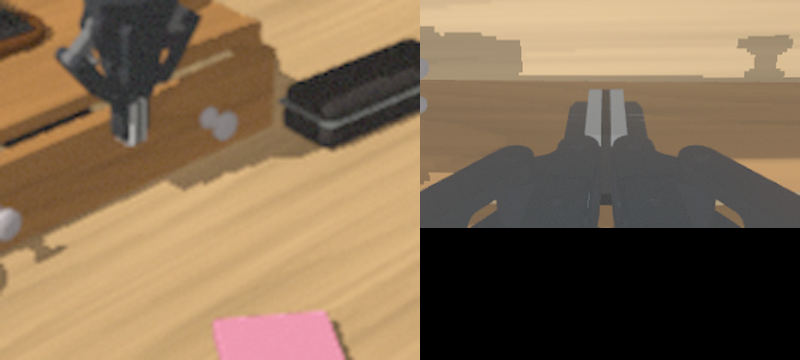

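Call:
{"api": "servo_tool", "payload": {"plan": [{"x":0,"y":0,"z":-0.015,"wx":0,"wy":0,"wz":0,"claw":1},{"x":0,"y":0,"z":-0.03,"wx":0,"wy":0,"wz":0,"claw":1},{"x":0,"y":0,"z":-0.04,"wx":0,"wy":0,"wz":0,"claw":1},{"x":0,"y":0,"z":-0.04,"wx":0,"wy":0,"wz":0,"claw":1}]}}

```text
clock: 12.37
ee_pos: [641.6, -15.7, 37.8]
eef_rot: [-0.501, -0.494, 0.499, 0.506]
contact_force: [-12.2, -0.6, 7.8]
grip_width: -0.001
```

Call:
{"api": "servo_tool", "payload": {"plan": [{"x":0,"y":0,"z":-0.01,"wx":0,"wy":0,"wz":0,"claw":1},{"x":0,"y":0,"z":-0.02,"wx":0,"wy":0,"wz":0,"claw":1},{"x":0,"y":0,"z":-0.02,"wx":0,"wy":0,"wz":0,"claw":1}]}}

```text
clock: 12.62
ee_pos: [641.3, -15.6, 37.1]
eef_rot: [-0.499, -0.491, 0.501, 0.509]
contact_force: [-22.2, -1.5, 14.3]
grip_width: -0.002
```

```bash
python3 look.py l11
python3 - <<'E'
from h import *
s=eyes.camera('side');cv2.imwrite('pics/s11.png',cv2.resize(s[120:250,170:370],(800,520),interpolation=cv2.INTER_CUBIC))
E
```

```text
[641.3 -15.6  37.1] [-22.18  -1.51  14.3 ] 12.6167
```

View pics/s11.png

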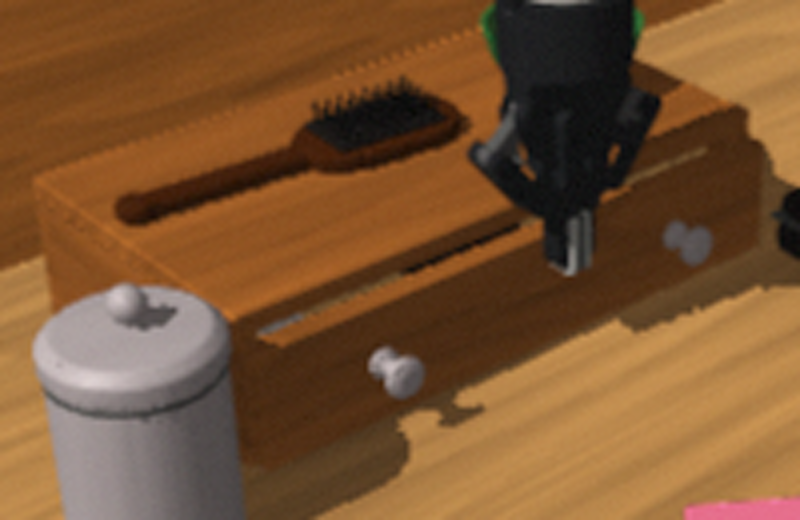

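Run:
```python
from h import *
q=params('side')
P=lambda x,y:(170+x/4-.375,120+y/4-.375)
f=lambda a:a.round(1)
print('panel inner/top edge L z79',f(onz(q,*P(262,332),79)),'R',f(onz(q,*P(706,150),79)))
print('panel outer top L',f(onz(q,*P(275,346),79)))
print('carcase front top L z95',f(onz(q,*P(235,320),95)),'R',f(onz(q,*P(745,112),95)))
print('knob ends', f(onz(q,*P(405,378),41)),f(onz(q,*P(695,243),41)))
t=telemetry.sense()
def inv(X): return (np.array(proj(q,X))+.375-[170,120])*4
for y in(-15,150): print(y,'z95 edge',inv([668,y,95]),'z81',inv([668,y,81]),'panel 79 inner at gap0',inv([668,y,79]),'gap10',inv([658,y,79]))
print('home outer top L corner pred',inv([657,188,79]))
```

```text
panel inner/top edge L z79 [673.8 173.2  79. ] R [ 663.6 -150.8   79. ]
panel outer top L [657.8 176.3  79. ]
carcase front top L z95 [670.6 190.5  95. ] R [ 661.9 -183.1   95. ]
knob ends [634.9 110.9  41. ] [ 632.7 -111.1   41. ]
-15 z95 edge [536.62925022 194.66756944] z81 [536.96502626 216.10039133] panel 79 inner at gap0 [537.01263912 219.14044254] gap10 [548.57245224 225.22376921]
150 z95 edge [302.33924895 294.5284421 ] z81 [304.29541396 317.25072304] panel 79 inner at gap0 [304.57264023 320.47160738] gap10 [315.86195029 327.70040929]
home outer top L corner pred [257.16031493 354.79912828]
```

The drawer has stopped under 22 N, but a thin slit still shows behind the panel at about (460,250). I'll back off and measure the gap instead of pushing harder.

Call:
{"api": "servo_tool", "payload": {"plan": [{"x":0,"y":0,"z":0.1,"wx":0,"wy":0,"wz":0,"claw":1},{"x":0,"y":0,"z":0.3,"wx":0,"wy":0,"wz":0,"claw":1},{"x":0,"y":0,"z":0.5,"wx":0,"wy":0,"wz":0,"claw":1},{"x":0,"y":0,"z":0.7,"wx":0,"wy":0,"wz":0,"claw":1},{"x":0,"y":0,"z":0.9,"wx":0,"wy":0,"wz":0,"claw":1},{"x":0,"y":0,"z":0.9,"wx":0,"wy":0,"wz":0,"claw":1}]}}

```text
clock: 13.27
ee_pos: [458.1, -12.1, 34.6]
eef_rot: [-0.5, -0.493, 0.499, 0.508]
contact_force: [-1.6, -0.9, -1.1]
grip_width: -0.002
```

Run:
```python
from h import *
st=telemetry.sense();print(st['ee_pos'].round(1),st['contact_force'].round(2),st['clock'])
s=eyes.camera('side');t=eyes.camera('top')
cv2.imwrite('pics/s12.png',cv2.resize(s[130:240,210:370],(800,550),interpolation=cv2.INTER_CUBIC))
cv2.imwrite('pics/t12.png',cv2.resize(t[75:205,235:405],(784,600),interpolation=cv2.INTER_CUBIC))
```

```text
[458.1 -12.1  34.6] [-1.56 -0.89 -1.13] 13.2667
```

View pics/s12.png

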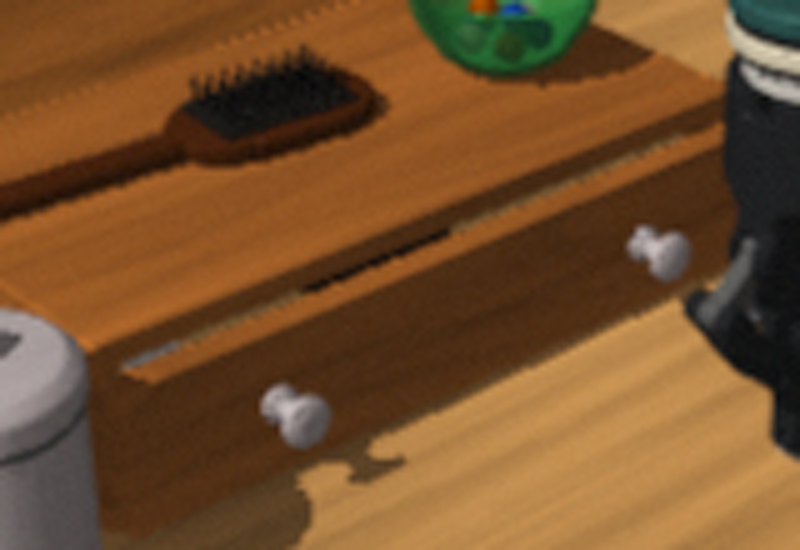

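View pics/t12.png

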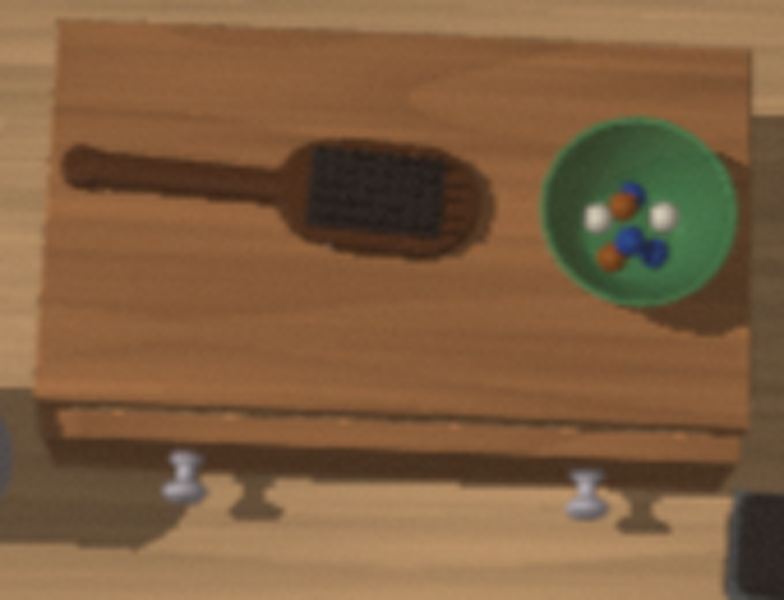

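Run:
```python
from h import *
p=params('top');q=params('side')
T=lambda x,y:(235+(x+.5)*170/784-.5,75+(y+.5)*130/600-.5)
S=lambda x,y:(210+(x+.5)/5-.5,130+(y+.5)/5-.5)
f=lambda a:a.round(1)
print('carc front z95',f(onz(p,*T(40,396),95)),f(onz(p,*T(745,428),95)))
print('panel inner z79',f(onz(p,*T(60,409),79)),f(onz(p,*T(740,434),79)))
print('panel outer z79',f(onz(p,*T(62,438),79)),f(onz(p,*T(740,462),79)))
print('knob ends z41',f(onz(p,*T(183,490),41)),f(onz(p,*T(585,511),41)))
print('side: knob front', f(onz(q,*S(302,420),41)),f(onz(q,*S(668,253),41)))
print('side: carc z95',f(onz(q,*S(90,347),95)),' panel outer z79 L',f(onz(q,*S(155,383),79)),'inner L',f(onz(q,*S(120,368),79)))
# raw profiles of top image columns
t=eyes.camera('top')
for u in(270,310,350): print(u,t[158:180,u].sum(1).tolist())
s=eyes.camera('side')
print([s[v,255].tolist() for v in range(185,206)])
```

```text
carc front z95 [675.  184.8  95. ] [ 664.7 -188.5   95. ]
panel inner z79 [672.2 175.8  79. ] [ 665.3 -188.6   79. ]
panel outer z79 [656.3 174.1  79. ] [ 649.9 -188.4   79. ]
knob ends z41 [637.3 111.2  41. ] [ 629.6 -109.3   41. ]
side: knob front [637.8 111.   41. ] [ 633.6 -111.4   41. ]
side: carc z95 [673.8 190.3  95. ]  panel outer z79 L [654.4 173.1  79. ] inner L [674.  176.9  79. ]
270 [328, 321, 317, 292, 242, 216, 270, 289, 281, 290, 291, 274, 210, 167, 155, 159, 170, 170, 179, 213, 225, 258]
310 [299, 308, 314, 302, 288, 260, 204, 249, 303, 296, 296, 302, 299, 266, 172, 159, 162, 143, 158, 172, 199, 291]
350 [296, 289, 273, 274, 284, 282, 288, 254, 187, 234, 279, 281, 283, 289, 272, 241, 166, 153, 158, 155, 163, 193]
[[41, 95, 163], [41, 96, 165], [39, 94, 159], [33, 82, 140], [24, 56, 98], [21, 48, 81], [17, 44, 77], [17, 44, 76], [27, 59, 89], [45, 77, 107], [40, 80, 117], [37, 86, 145], [34, 84, 146], [37, 85, 146], [32, 80, 139], [26, 62, 108], [19, 42, 76], [22, 45, 77], [19, 43, 74], [18, 43, 72], [22, 46, 79]]
```

The top view puts the panel's outer face about 16.6 mm ahead of the carcase, where home is 16. The side-view slit suggests perhaps 3 mm is left, and the limit is 4 mm. The upright gripper may have touched the top board, so I'll tilt the fingers forward by 30° to keep the body clear and press again.

Call:
{"api": "servo_tool", "payload": {"plan": [{"x":0,"y":0,"z":0,"wx":-0.07,"wy":0,"wz":0,"claw":1},{"x":0,"y":0,"z":0,"wx":-0.14,"wy":0,"wz":0,"claw":1},{"x":0,"y":0,"z":0,"wx":-0.21,"wy":0,"wz":0,"claw":1},{"x":0,"y":0,"z":0,"wx":-0.28,"wy":0,"wz":0,"claw":1},{"x":0,"y":0,"z":0,"wx":-0.33,"wy":0,"wz":0,"claw":1},{"x":0,"y":0,"z":0,"wx":-0.33,"wy":0,"wz":0,"claw":1},{"x":0,"y":0,"z":0,"wx":-0.33,"wy":0,"wz":0,"claw":1}]}}

```text
clock: 14.05
ee_pos: [473.4, -13.4, 40.8]
eef_rot: [0.617, 0.607, -0.352, -0.358]
contact_force: [1.2, 1.0, 0.2]
grip_width: -0.002
```

Run:
```python
from h import *
st=telemetry.sense();print(st['ee_pos'].round(1),st['contact_force'].round(2),st['clock'])
M=R.from_quat(st['eef_rot']).as_matrix();print(M.round(3))
for d in([150,-2,0],[175,-3,0]): print(d,(M.T@np.array(d)/200).round(3))
q=params('side');s=eyes.camera('side').astype(float).sum(2)
# predicted rows along columns for the edges with opening g; yaw from carcase line
def rowat(u,z,off):
    a=np.array([674-off,188,z]);b=np.array([665-off,-189,z])
    P=np.array([proj(q,a+(b-a)*t) for t in np.linspace(0,1,60)])
    return np.interp(u,P[:,0],P[:,1])
for u in(245,250,255,260,290,300,310,320):
    r=[rowat(u,95,0),rowat(u,81,0),rowat(u,79,0),rowat(u,79,16),rowat(u,79,4),rowat(u,79,20)]
    v0=int(r[0])-3
    print(u,np.round(r,1),v0,s[v0:v0+18,u].astype(int).tolist())
```

```text
[473.4 -13.4  40.8] [1.16 1.   0.24] 14.05
[[ 0.016  0.497 -0.868]
 [ 1.    -0.008  0.014]
 [-0.    -0.868 -0.497]]
[150, -2, 0] [ 0.002  0.372 -0.651]
[175, -3, 0] [-0.001  0.435 -0.76 ]
245 [191.9 197.7 198.6 203.3 199.7 204.6] 188 [300, 309, 321, 305, 267, 187, 153, 146, 147, 160, 231, 288, 271, 250, 250, 249, 206, 142]
250 [189.8 195.7 196.5 201.2 197.7 202.4] 186 [299, 310, 319, 302, 264, 192, 151, 152, 146, 171, 226, 251, 268, 268, 268, 257, 211, 140]
255 [187.8 193.6 194.4 199.1 195.6 200.3] 184 [298, 310, 301, 300, 263, 193, 157, 147, 139, 182, 225, 264, 279, 269, 272, 255, 199, 142]
260 [185.8 191.5 192.3 197.  193.5 198.2] 182 [297, 303, 307, 299, 262, 184, 155, 155, 147, 177, 220, 245, 294, 277, 286, 267, 196, 141]
290 [173.6 179.1 179.9 184.3 181.  185.5] 170 [287, 297, 291, 276, 235, 149, 150, 134, 130, 97, 72, 190, 286, 290, 287, 233, 156, 157]
300 [169.5 174.9 175.7 180.1 176.8 181.3] 166 [277, 286, 286, 264, 219, 146, 137, 141, 149, 180, 230, 260, 286, 295, 281, 215, 150, 143]
310 [165.5 170.8 171.6 175.9 172.6 177. ] 162 [267, 279, 280, 273, 211, 138, 135, 134, 139, 198, 278, 281, 277, 291, 257, 189, 133, 148]
320 [161.4 166.7 167.4 171.7 168.5 172.8] 158 [270, 264, 268, 263, 217, 147, 130, 133, 152, 215, 274, 272, 274, 279, 240, 160, 128, 134]
```

Call:
{"api": "servo_tool", "payload": {"plan": [{"x":0,"y":0.07,"z":-0.1,"wx":0,"wy":0,"wz":0,"claw":1},{"x":0,"y":0.14,"z":-0.2,"wx":0,"wy":0,"wz":0,"claw":1},{"x":0,"y":0.21,"z":-0.31,"wx":0,"wy":0,"wz":0,"claw":1},{"x":0,"y":0.28,"z":-0.41,"wx":0,"wy":0,"wz":0,"claw":1},{"x":0,"y":0.35,"z":-0.52,"wx":0,"wy":0,"wz":0,"claw":1},{"x":0,"y":0.42,"z":-0.62,"wx":0,"wy":0,"wz":0,"claw":1},{"x":0,"y":0.42,"z":-0.62,"wx":0,"wy":0,"wz":0,"claw":1}]}}

```text
clock: 14.68
ee_pos: [626.1, -15.6, 27.8]
eef_rot: [0.616, 0.607, -0.352, -0.357]
contact_force: [1.0, -0.4, 0.0]
grip_width: -0.001
```

```bash
python3 look.py l13
```

```text
[626.1 -15.6  27.8] [ 1.03 -0.39  0.03] 14.6833
```

View pics/l13.png

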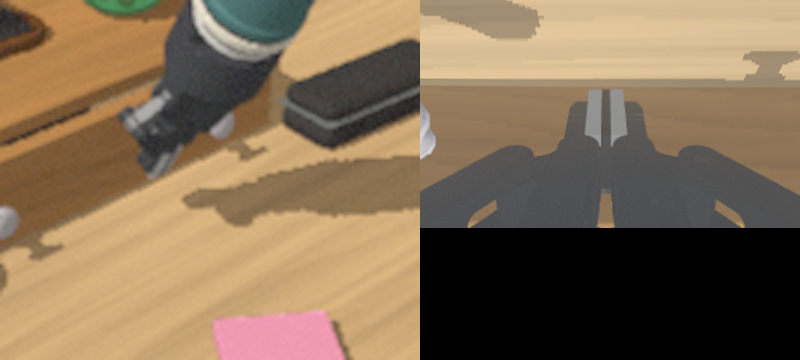

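Call:
{"api": "servo_tool", "payload": {"plan": [{"x":0,"y":0.012,"z":-0.022,"wx":0,"wy":0,"wz":0,"claw":1},{"x":0,"y":0.025,"z":-0.043,"wx":0,"wy":0,"wz":0,"claw":1},{"x":0,"y":0.037,"z":-0.065,"wx":0,"wy":0,"wz":0,"claw":1},{"x":0,"y":0.05,"z":-0.087,"wx":0,"wy":0,"wz":0,"claw":1},{"x":0,"y":0.05,"z":-0.087,"wx":0,"wy":0,"wz":0,"claw":1}]}}

```text
clock: 15.2
ee_pos: [641.7, -15.8, 28.0]
eef_rot: [0.616, 0.607, -0.352, -0.358]
contact_force: [0.3, -0.9, -0.1]
grip_width: -0.002
```

Call:
{"api": "servo_tool", "payload": {"plan": [{"x":0,"y":0.006,"z":-0.011,"wx":0,"wy":0,"wz":0,"claw":1},{"x":0,"y":0.012,"z":-0.022,"wx":0,"wy":0,"wz":0,"claw":1},{"x":0,"y":0.012,"z":-0.022,"wx":0,"wy":0,"wz":0,"claw":1}]}}

```text
clock: 15.45
ee_pos: [645.9, -15.8, 27.6]
eef_rot: [0.616, 0.607, -0.352, -0.358]
contact_force: [0.8, -0.8, 0.7]
grip_width: 0.002
```

Call:
{"api": "servo_tool", "payload": {"plan": [{"x":0,"y":0.006,"z":-0.011,"wx":0,"wy":0,"wz":0,"claw":1},{"x":0,"y":0.012,"z":-0.022,"wx":0,"wy":0,"wz":0,"claw":1},{"x":0,"y":0.012,"z":-0.022,"wx":0,"wy":0,"wz":0,"claw":1}]}}

```text
clock: 15.7
ee_pos: [651.1, -15.9, 27.7]
eef_rot: [0.616, 0.607, -0.352, -0.358]
contact_force: [-0.1, 0.2, 0.1]
grip_width: -0.003
```

Call:
{"api": "servo_tool", "payload": {"plan": [{"x":0,"y":0.006,"z":-0.011,"wx":0,"wy":0,"wz":0,"claw":1},{"x":0,"y":0.012,"z":-0.022,"wx":0,"wy":0,"wz":0,"claw":1},{"x":0,"y":0.012,"z":-0.022,"wx":0,"wy":0,"wz":0,"claw":1}]}}

```text
clock: 15.95
ee_pos: [655.4, -15.9, 27.2]
eef_rot: [0.616, 0.606, -0.353, -0.358]
contact_force: [-0.2, 0.4, -0.2]
grip_width: 0.001
```

Call:
{"api": "servo_tool", "payload": {"plan": [{"x":0,"y":0.006,"z":-0.011,"wx":0,"wy":0,"wz":0,"claw":1},{"x":0,"y":0.012,"z":-0.022,"wx":0,"wy":0,"wz":0,"claw":1},{"x":0,"y":0.012,"z":-0.022,"wx":0,"wy":0,"wz":0,"claw":1}]}}

```text
clock: 16.2
ee_pos: [655.7, -15.5, 24.6]
eef_rot: [0.614, 0.605, -0.355, -0.361]
contact_force: [-14.8, -0.6, 10.1]
grip_width: 0.006
```

Call:
{"api": "servo_tool", "payload": {"plan": [{"x":0,"y":0.006,"z":-0.011,"wx":0,"wy":0,"wz":0,"claw":1},{"x":0,"y":0.006,"z":-0.011,"wx":0,"wy":0,"wz":0,"claw":1}]}}

```text
clock: 16.37
ee_pos: [655.7, -15.3, 23.0]
eef_rot: [0.613, 0.604, -0.357, -0.363]
contact_force: [-21.7, -0.7, 12.0]
grip_width: 0.006
```

With the body clear and only the fingertips touching, the panel doesn't yield at 22 N, so the drawer is at its stop. I'll back away straight and do a last check.

Call:
{"api": "servo_tool", "payload": {"plan": [{"x":0,"y":-0.03,"z":0.05,"wx":0,"wy":0,"wz":0,"claw":1},{"x":0,"y":-0.1,"z":0.17,"wx":0,"wy":0,"wz":0,"claw":1},{"x":0,"y":-0.2,"z":0.3,"wx":0,"wy":0,"wz":0,"claw":1},{"x":0,"y":-0.3,"z":0.44,"wx":0,"wy":0,"wz":0,"claw":1},{"x":0,"y":-0.45,"z":0.6,"wx":0,"wy":0,"wz":0,"claw":1},{"x":0,"y":-0.6,"z":0.7,"wx":0,"wy":0,"wz":0,"claw":1},{"x":0,"y":-0.6,"z":0.7,"wx":0,"wy":0,"wz":0,"claw":1},{"x":0,"y":-0.6,"z":0.7,"wx":0,"wy":0,"wz":0,"claw":1}]}}

```text
clock: 17.03
ee_pos: [482.2, -13.4, 65.2]
eef_rot: [0.617, 0.607, -0.351, -0.356]
contact_force: [0.0, 0.3, 0.8]
grip_width: -0.001
```

Run:
```python
from h import *
st=telemetry.sense();print(st['ee_pos'].round(1),st['contact_force'].round(2),st['clock'])
s=eyes.camera('side');t=eyes.camera('top')
o=np.zeros((500,800,3),np.uint8);o[:250,:400]=cv2.resize(s,(400,250));o[:250,400:]=cv2.resize(t,(400,250))
o[250:,:]=cv2.resize(s[130:230,190:510],(800,250),interpolation=cv2.INTER_CUBIC)
cv2.imwrite('pics/l14.png',o)
g=s.astype(int).sum(2)
for u in(255,290,310): print(u,{255:g[184:202,u],290:g[170:188,u],310:g[162:180,u]}[u].tolist())
```

```text
[482.2 -13.4  65.2] [0.   0.35 0.84] 17.0333
255 [292, 307, 302, 301, 267, 189, 156, 148, 145, 181, 236, 249, 273, 273, 273, 261, 194, 141]
290 [288, 294, 294, 272, 234, 150, 137, 140, 123, 92, 73, 192, 286, 289, 282, 239, 157, 151]
310 [266, 275, 280, 260, 210, 130, 131, 132, 143, 196, 272, 284, 286, 282, 255, 189, 142, 147]
```

View pics/l14.png

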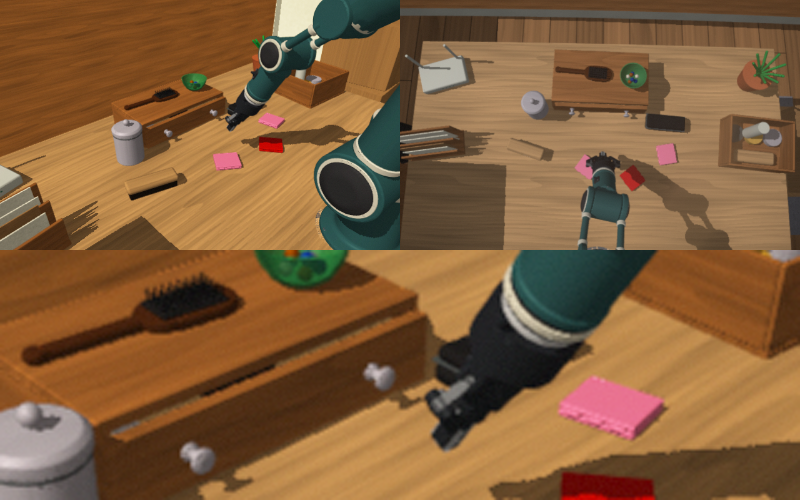

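The final views show the drawer home and everything else in place, with the arm clear at (440,420) in the crop. The edge profile is unchanged by the second push. Handing in.

```bash
python3 -c "
from cell import ctrl; print(ctrl.sign_off())"
```

```text
the job is handed in; nothing more can be done
None
```

I shut the black mirror case where it lay and pushed the drawer in until it stopped, then handed the job in at about 17 s of the 51 s allowed. No verdict was reported.

- **Mirror:** I turned the lid over with the closed fingertips and pressed it down until it met a firm stop at about 6 N. The picture afterwards showed one closed slab, flat on the drawer floor with no gap. The tin had not moved.
- **Drawer:** I pushed it in at about 0.1 m/s and slower near the end, until it stopped. A second push with the tool tilted, so only the fingertips touched, met the same stop at about 22 N with no movement.
- **Bystanders and robot:** Nothing else appears moved in the last pictures. The arm is well clear, with about 1 N of residual force.

**Checks that disagreed:**
- **Fingertip height:** The camera pictures put the real fingertips 16–20 mm above the reported TCP. Because of that, my first approach passed just over the lid without touching it.
- **Drawer gap:** The panel and board edges put the drawer within about 1 mm of home. The thin slit above the panel looked wider than expected, up to about 4 mm by that measure, which is the limit. I took the drawer as home because it did not move under 22 N, when about 2 N should slide it.

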